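# Snap the thick veneer knife back into its rack

## Task

Put the thick round-handled veneer knife away: lay its handle centrally across the empty pair of spring clips on the rack and press it straight down until it has snapped fully home in both clips, then let go. It does not matter which way the blade points. Leave the thin knife lying where it is.

Things in the scene. Friction and masses are not known exactly. Their poses are not given: they have to be found in the camera images.
- thick_mid (a point): Thick veneer knife, loose on the bench, about 0.1 kg. Round wooden handle 22 mm across, 150 mm long; a hexagonal steel collar on each end (26 mm across flats, 12 mm long); a short flat blade sticks out 35 mm beyond one collar. Point: mid-handle, on its axis, 13 mm above the bench as it lies, near the balance point: grasp here across the handle, from above. x: along the handle to the blade.
- seat (a point): Centre of the empty place on the rack, 50 mm above the bench: where mid-handle belongs, fully home. x along the seated handle, y across, z up. Its two clips stand 45 mm either side along x, 74 mm clear between them for the fingers. The handle, pressed down (8 to 13 N in all if centred, more if askew), stops on the clip posts, 39 mm up; lying unpressed on the clips it is 18 mm too high.
- rack: Tool rack, fixed: dark wood base 150 (x) x 190 (y) x 12 mm, origin under its centre. Two places along x at y +45 mm (empty) and y -45 mm (holds a fixed pale-handled awl). A clip is two sprung steel fingers, 12 mm long in x; 15 mm throat 9 mm above the seated axis, lips flared to 42 mm at 26 mm above it, guiding a handle up to 8 mm off. Collars stay outside the clips: 20 mm play either way.
- thin_mid (a point): Thin veneer knife, loose on the bench, to be left alone: same shape and length as the thick knife, but its handle is only 12 mm across and its collars 15 mm. Point: mid-handle, on its axis, 7.5 mm above the bench. x: along the handle to the blade.

How it is judged:
By the outcome, as a careful person would: the job done as asked, in the order asked, and still so for the second after the job is handed in, with the robot touching nothing.
It also fails if it takes over 38 s, if anything falls off the work surface, if the arm or the gripper's body presses on something with over 40 N, if the wrist force passes 120 N, or if a joint passes its speed limit or range.

## Robot

A 6-joint arm with a two-finger parallel gripper is mounted at the origin on the work surface. World frame = base frame: x ahead of the robot, y to its left, z up, the work surface at z = 0. Lengths are in m, angles in rad, forces in N, time in s.
With the tool pointing down it reaches from about 0.35 to 0.975 m from the base axis. Payload 4.9 kg.
Tool frame: the origin (TCP) lies at the very end of the fingers, on their centre line; the grasp point (between the pads) lies ctrl.grip_point_offset behind it (ctrl.grip_point_offset is the distance from the TCP to the grasp point, in m); z points along the fingers, y is the direction in which the jaws open and shut (so a half turn about z gives the same grasp; the last joint's range is limited). The gripper opens to 85 mm and grips with 20 to 120 N. Pads are 22 mm wide; open, the fingers measure 114 mm over their backs; the gripper's body (76 mm by 85 mm) begins 54 mm behind the grasp point. The pads swing forward as they close: fully open they stand 13 mm farther back than shut.
Start: joints at [-1.331, 0.053, 1.613, -0, 1.476, -0.119], TCP at [0.219, -0.585, 0.231] pointing down, gripper open.
Joint ranges: [-3.01, 3.01], [-1.01, 2.22], [0.06, 2.58], [-1.02, 4.17], [0.09, 2.62], [-3.14, 3.14]. Speed limits (rad/s): [2.57, 2.57, 3.14, 3.14, 3.14, 3.14].

## Interface

Orientations are given as a rotation vector (axis times angle).
In Python, from station import ctrl gives the robot as it stands. The module is installed in compiled form; this text tells all that it offers.
- The arm moves only by the shell command python3 -m creep 'ROWS' [FORCE]. ROWS is JSON, a list of rows, each a list of 5 numbers: the closure in counts, from 0 (fully open) to 255 (shut), then the shift along the tool's x, y, z in mm, then the turn about the tool's z in rad. A call has 1 to 12 rows; each row is the pose to reach, as a shift and turn from the pose commanded when the call began, along the tool's axes at that moment; what a row does not reach only later rows make up. A row lasts 1/12 s, in which the tool goes at most 41.7 mm and 7.16 degrees, less where a joint would pass 70% of its speed; a pose out of reach is approached as far as the arm can. A call with a gripper value outside its range is refused whole. The fingers move at their own pace and stop on an object; FORCE is the grip in N (left out, the last holds). Time passes only in rows, so rows that repeat a pose let the fingers close. It gives the time, the measured TCP pose, the force and the opening at its end, in the units of the state.
- ctrl.get_obs(): the state, without advancing time (a new reading comes with each control period).
- ctrl.get_image(name): name is "side" or "top" or "wrist"; returns the picture (384x512x3 uint8, red, green, blue); there is no depth.
- ctrl.calibration(name): a dict with "fx", "fy", "cx", "cy" (pixels), "k1" (the pictures are not rectified: a ray, as slopes to the right and down, at radius r is drawn at 1 + k1 r^2 times it, then the intrinsics apply), "R" (3x3) and "t" (3): a world point X has camera coordinates R X + t. Camera axes: x right, y down, z forward; pixel columns grow to the right and rows downward; lengths in m; the calibration is good to about 2 mm. A picture is of the moment at which its call begins: read the wrist's pose just before it. calibration takes no time and is no camera call; for the wrist camera it gives the pose at the moment of the call.
- ctrl.finish_job(): hands the job in, once; it reports no verdict.
Trained networks look in the newest picture that a camera, given by its name, has taken for a name from the list of things; names that differ only in an ending like _2 or _b are one class to them, and where a whole thing is asked for, a point or a joint stands for the part that bears it (a point fixed in the world has none). Each returns a list of dicts, best first, with "conf" (0 to 1); they miss things now and then, are a little off and sometimes report something else, mostly with a low value. They report only what shows in the picture. A call takes as long as a camera call.
- ctrl.boxes_of(camera, label): "rect" ([left, top, width, height] in pixels, round what is visible of it).
- ctrl.outline_of(camera, label): "mask" (384x512 bool, what is visible of it) and "rect" ([left, top, width, height] in pixels, round what is visible of it).
The state is a dict: "t": time; "q": joint angles; "dq": joint speeds; "effort": joint torques, N m; "tool_pos": TCP position; "tool_rot": TCP orientation; "contact_force": force on the tool from outside, world axes, zero at the start; "wrist_torque": the same for the moment, N m; "opening": finger opening in m.
Only numpy, scipy, OpenCV 4.12 (cv2) and the standard library are available. Lean on these libraries where they do the work, as an engineer would, in place of code of your own. Each camera call takes 0.05 s, during which the arm holds its last target. There are 200 camera calls.

## Working session

There is one attempt and no reset: what is moved stays moved. The work goes in short steps, Python scripts to look and compute and a shell command to move; the robot and the scene stay as the last step left them, time stands still between calls to the robot, and variables do not carry over. Pictures are saved under pics/ and viewed, about 8 in all and at most 12, crops included, and the job is handed in when it is done.

```bash
mkdir -p pics; cat > h.py <<'E'
import numpy as np, cv2
from station import ctrl
from scipy.spatial.transform import Rotation as Ro
def ray(cal,u,v):
    x,y=(u-cal['cx'])/cal['fx'],(v-cal['cy'])/cal['fy']
    K=np.eye(3); p=cv2.undistortPoints(np.array([[[x,y]]],float),K,np.array([cal['k1'],0,0,0,0.]))[0,0]
    R=np.array(cal['R']);t=np.array(cal['t'])
    return -R.T@t, R.T@np.array([p[0],p[1],1])
def at(cal,u,v,z):
    o,d=ray(cal,u,v); return o+d*(z-o[2])/d[2]
def pix(cal,X):
    c=np.array(cal['R'])@np.array(X)+np.array(cal['t']); a,b=c[0]/c[2],c[1]/c[2]; s=1+cal['k1']*(a*a+b*b)
    return cal['fx']*a*s+cal['cx'],cal['fy']*b*s+cal['cy']
def snap(cam,name):
    cal=ctrl.calibration(cam); im=ctrl.get_image(cam)
    cv2.imwrite(f'pics/{name}.png',im[:,:,::-1]); return cal,im
E
python3 - <<'E'
from h import *
o=ctrl.get_obs();print(o['t'],o['tool_pos'],o['tool_rot'],o['opening'],ctrl.grip_point_offset)
ims=[]
for c in('top','side'):
    cal,im=snap(c,c+'0');ims.append(im)
    print(c,-np.array(cal['R']).T@cal['t'])
    for l in('thick_mid','thin_mid','rack'):
        for d in ctrl.outline_of(c,l)[:2]:
            m=d['mask'];ys,xs=np.nonzero(m);print(l,round(d['conf'],2),d['rect'],m.sum())
            r=cv2.minAreaRect(np.c_[xs,ys].astype(np.float32));print('  ',r)
            z={'thick_mid':.013,'thin_mid':.0075,'rack':.012}[l]
            print('  ',[at(cal,*p,z)[:2].round(3).tolist() for p in cv2.boxPoints(r)], at(cal,*r[0],z).round(3))
E
```

```text
0.0 [ 0.2193191  -0.58458027  0.23005887] [-3.08913616e+00 -5.60253116e-01  2.16505868e-04] 0.08511704328567062 0.0187
top [0.44771812 0.0349844  0.85917364]
thick_mid 0.6 [134.0, 160.2, 37.9, 101.0] 1032
   ((154.02813720703125, 210.61123657226562), (13.31269359588623, 99.23530578613281), 16.771224975585938)
   [[0.426, 0.29], [0.629, 0.232], [0.62, 0.204], [0.418, 0.263]] [0.522 0.247 0.013]
thin_mid 0.67 [230.0, 163.7, 15.6, 94.6] 525
   ((238.23976135253906, 210.4726104736328), (7.27559232711792, 95.62956237792969), 6.009006023406982)
   [[0.422, 0.087], [0.625, 0.064], [0.624, 0.049], [0.42, 0.071]] [0.522 0.068 0.007]
rack 0.87 [325.7, 157.5, 96.8, 96.3] 6020
   ((371.79931640625, 205.34523010253906), (89.57136535644531, 86.85943603515625), 81.08507537841797)
   [[0.611, -0.113], [0.641, -0.305], [0.447, -0.325], [0.422, -0.137]] [ 0.529 -0.219  0.012]
side [0.47948523 0.82643086 0.51226838]
thick_mid 0.6 [204.1, 260.2, 105.7, 36.8] 1125
   ((256.7831726074219, 275.4244384765625), (104.10035705566406, 15.060356140136719), 13.201088905334473)
   [[0.623, 0.238], [0.624, 0.191], [0.42, 0.256], [0.428, 0.296]] [0.519 0.247 0.013]
thin_mid 0.63 [216.9, 222.4, 88.1, 11.7] 480
   ((260.47479248046875, 226.32156372070312), (87.35916137695312, 7.291333198547363), 4.4846062660217285)
   [[0.623, 0.073], [0.626, 0.041], [0.419, 0.064], [0.422, 0.093]] [0.521 0.068 0.007]
rack 0.71 [242.5, 142.8, 52.5, 47.5] 1914
   ((267.7679138183594, 165.5272979736328), (46.678077697753906, 50.47541809082031), 83.2901611328125)
   [[0.615, -0.423], [0.442, -0.483], [0.434, -0.129], [0.569, -0.091]] [ 0.514 -0.259  0.012]
```

View pics/top0.png

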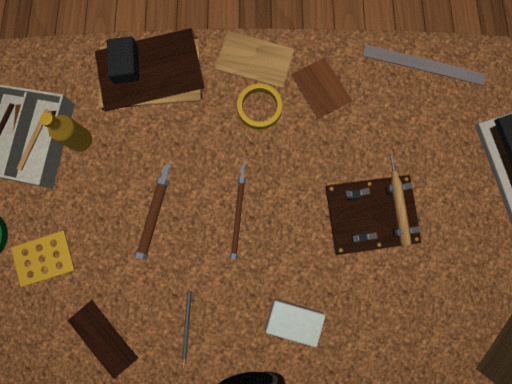

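View pics/side0.png

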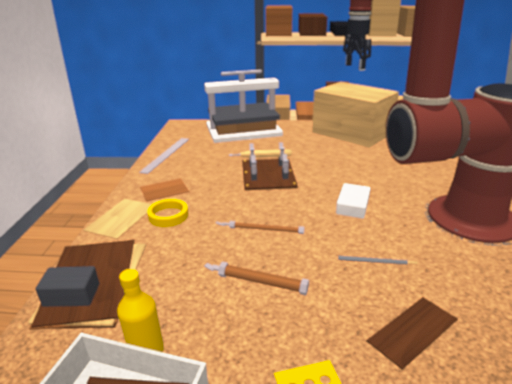

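The top picture shows the thick knife from butt (141,255) to blade tip (167,167), and the thin one at x≈238. The rack is at (372,205), with the empty clips at its left, (357,193) and (365,238). The side view agrees. I'll look at the rack with the wrist camera on the way to the knife.

```bash
cat >> h.py <<'E'
def go(pos,yaw):
    """print tool-frame shift (mm) and z-turn to put TCP at pos with tool x at world angle yaw (mod pi)"""
    o=ctrl.get_obs();R=Ro.from_rotvec(o['tool_rot']).as_matrix()
    cur=np.arctan2(R[1,0],R[0,0]); tr=-(yaw-cur); tr=(tr+np.pi/2)%np.pi-np.pi/2
    print('t',round(o['t'],2),'yaw',cur.round(3),'pos',np.round(o['tool_pos'],4),'q6',round(o['q'][5],2),'shift mm',(1000*R.T@(np.array(pos)-o['tool_pos'])).round(1),'turn',round(tr,3),'tilt',R[:,2].round(3))
E
python3 - <<'E'
from h import *
c=ctrl.calibration('top')
a=at(c,357,193,.06);b=at(c,365,238,.06);print(a,b,(a+b)/2,np.arctan2(*(a-b)[1::-1]))
for p in[(335,253),(420,242),(327,187),(413,177)]:print(at(c,*p,.012))
w=ctrl.calibration('wrist');o=ctrl.get_obs();R=Ro.from_rotvec(o['tool_rot']).as_matrix();C=-np.array(w['R']).T@w['t']
print('cam in tool',R.T@(C-o['tool_pos']),'axes',(R.T@np.array(w['R']).T).round(2),w['fx'])
go([.48,-.18,.25],.12)
E
```

```text
[ 0.54990189 -0.17472508  0.06      ] [ 0.45878932 -0.18751632  0.06      ] [ 0.5043456 -0.1811207  0.06     ] 0.1394778593913361
[ 0.4289895  -0.13540736  0.012     ]
[ 0.44850383 -0.32181429  0.012     ]
[ 0.56962372 -0.12258719  0.012     ]
[ 0.59017593 -0.31410833  0.012     ]
cam in tool [ 0.06738339  0.00131397 -0.14253636] axes [[-0.   -0.96 -0.26]
 [ 1.    0.   -0.  ]
 [ 0.   -0.26  0.96]] 339.2355569725703
t 0.4 yaw 0.359 pos [ 0.2194 -0.5851  0.2311] q6 -0.12 shift mm [ 386.2 -287.8  -18.8] turn 0.239 tilt [-0.  0. -1.]
```

```bash
python3 -m creep '[[0,424,-274,-19,0.24],[0,424,-274,-19,0.24],[0,424,-274,-19,0.24],[0,424,-274,-19,0.24],[0,424,-274,-19,0.24],[0,424,-274,-19,0.24],[0,424,-274,-19,0.24],[0,424,-274,-19,0.24],[0,424,-274,-19,0.24],[0,424,-274,-19,0.24],[0,424,-274,-19,0.24],[0,424,-274,-19,0.24]]'; python3 -m creep '[[0,0,0,0,0],[0,0,0,0,0],[0,0,0,0,0],[0,0,0,0,0]]'
python3 - <<'E'
from h import *
go([.52,-.18,.25],.12)
cal,im=snap('wrist','w1')
for d in ctrl.outline_of('wrist','rack')[:1]:
    ys,xs=np.nonzero(d['mask']);print(d['conf'],d['rect'],cv2.minAreaRect(np.c_[xs,ys].astype(np.float32)))
np.savez('w1.npz',**{k:np.array(v) for k,v in cal.items()})
print(pix(cal,[.504,-.181,.05]))
E
```

```text
t: 1.4
tool_pos: [0.5181, -0.182, 0.2505]
tool_rot: [3.136, 0.187, 0.001]
contact_force: [1.9, -0.5, 0.2]
opening: 0.0856
t: 1.73
tool_pos: [0.5166, -0.1848, 0.25]
tool_rot: [3.136, 0.184, -0.001]
contact_force: [-0.0, 0.5, -0.8]
opening: 0.0854
t 1.73 yaw 0.117 pos [ 0.5166 -0.1848  0.25  ] q6 0.97 shift mm [ 3.9 -4.3 -0. ] turn -0.003 tilt [-0. -0. -1.]
0.83 [198.7, 59.4, 173.1, 187.9] ((287.4247131347656, 155.41036987304688), (186.31466674804688, 173.39796447753906), 87.54597473144531)
(np.float64(245.7088177010506), np.float64(181.51059789428928))
```

View pics/w1.png

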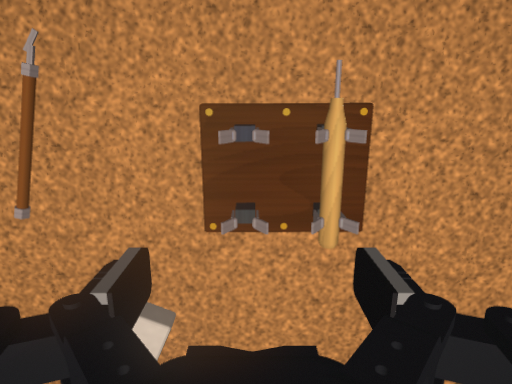

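The wrist view shows the rack base corners at (200,104), (372,103), (363,232) and (205,232), with the empty clips at (244,133) and (245,218). I'll fit the rack from the corners.

```bash
python3 - <<'E'
from h import *
from scipy.optimize import least_squares
cal=dict(np.load('w1.npz'))
im=cv2.imread('pics/w1.png'); 
P=[(200,104),(372,103),(363,232),(205,232)]
m=[(75,95),(75,-95),(-75,-95),(-75,95)]
W=np.array([at(cal,*p,.012)[:2] for p in P]);print(W.round(4).tolist())
def f(v):
    c,s=np.cos(v[2]),np.sin(v[2]);R=np.array([[c,-s],[s,c]])
    return ((R@(np.array(m)/1000).T).T+v[:2]-W).ravel()
r=least_squares(f,[.51,-.22,.12]);print(r.x,(r.fun*1000).round(1))
x,y,a=r.x;s=np.array([x-.045*np.sin(a),y+.045*np.cos(a)]);print('seat',s)
# feet of clip posts: predicted pixels vs picture
for dx in(-.045,.045):
  for z in(.039,.076):
    print([np.round(pix(cal,[s[0]+dx*np.cos(a)-q*np.sin(a),s[1]+dx*np.sin(a)+q*np.cos(a),z]),0).tolist() for q in(.021,0,-.021)])
c=ctrl.calibration('top')
print('top', [pix(c,[s[0]+dx*np.cos(a),s[1]+dx*np.sin(a),.06]) for dx in(-.045,.045)])
go([.50,.25,.2],-.281)
E
```

```text
[[0.5748, -0.1226], [0.5974, -0.3069], [0.4499, -0.3277], [0.4277, -0.1399]]
[ 0.51245692 -0.22426772  0.12324826] [ 0.4  1.8  1.2 -2.4 -0.2 -0.1 -1.3  0.6]
seat [ 0.50692478 -0.17960906]
[[226.0, 217.0], [245.0, 216.0], [264.0, 216.0]]
[[224.0, 229.0], [245.0, 229.0], [266.0, 228.0]]
[[224.0, 134.0], [244.0, 134.0], [265.0, 133.0]]
[[221.0, 137.0], [244.0, 137.0], [266.0, 137.0]]
top [(np.float64(363.7755681213484), np.float64(236.28271676385583)), (np.float64(356.6514809518714), np.float64(192.18095135571443))]
t 1.83 yaw 0.117 pos [ 0.5165 -0.1851  0.25  ] q6 0.97 shift mm [  34.2 -434.1   50. ] turn 0.398 tilt [-0. -0. -1.]
```

```bash
python3 -m creep '[[0,53,-428,50,0.4],[0,53,-428,50,0.4],[0,53,-428,50,0.4],[0,53,-428,50,0.4],[0,53,-428,50,0.4],[0,53,-428,50,0.4],[0,53,-428,50,0.4],[0,53,-428,50,0.4],[0,53,-428,50,0.4],[0,53,-428,50,0.4],[0,53,-428,50,0.4],[0,53,-428,50,0.4]]'; python3 -m creep '[[0,0,0,0,0],[0,0,0,0,0],[0,0,0,0,0],[0,0,0,0,0]]'
python3 - <<'E'
from h import *
cal,im=snap('wrist','w2')
for d in ctrl.outline_of('wrist','thick_mid')[:2]:
    m=d['mask'];ys,xs=np.nonzero(m);r=cv2.minAreaRect(np.c_[xs,ys].astype(np.float32));print(d['conf'],d['rect'],r)
    print([at(cal,*p,.013)[:2].round(4).tolist() for p in cv2.boxPoints(r)])
np.savez('w2.npz',**{k:np.array(v) for k,v in cal.items()})
go([.505,.252,.05],-.281)
E
```

```text
t: 2.83
tool_pos: [0.5183, 0.2504, 0.1991]
tool_rot: [-3.11, 0.435, 0.003]
contact_force: [-0.2, 0.7, 0.6]
opening: 0.0855
t: 3.17
tool_pos: [0.5195, 0.2459, 0.2004]
tool_rot: [-3.11, 0.444, -0.001]
contact_force: [0.3, -0.0, 0.6]
opening: 0.0851
0.69 [231.2, 56.2, 32.8, 212.0] ((248.39004516601562, 162.01956176757812), (216.06491088867188, 32.0496826171875), 89.63966369628906)
[[0.6295, 0.2321], [0.6215, 0.2043], [0.4136, 0.2612], [0.423, 0.2943]]
t 3.27 yaw -0.283 pos [0.5194 0.2463 0.2004] q6 2.17 shift mm [-15.5  -1.5 150.4] turn -0.002 tilt [ 0.  0. -1.]
```

View pics/w2.png

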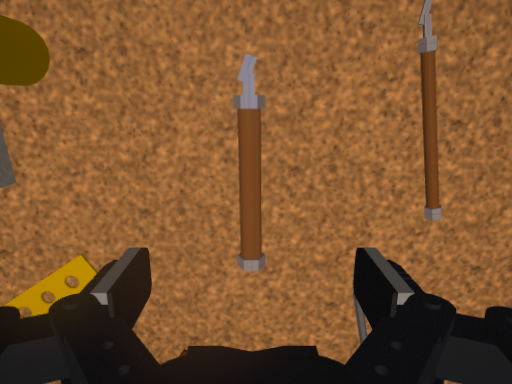

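The wrist view shows the thick knife upright in the picture: handle wood from (249,108) to (251,256), the blade up at (248,57), and the thin knife well clear at the right.

```bash
python3 - <<'E'
from h import *
cal=dict(np.load('w2.npz'))
a=at(cal,249.5,108,.015)[:2];b=at(cal,251,256.5,.015)[:2];d=a-b
m=(a+b)/2;yaw=np.arctan2(d[1],d[0]);print(a,b,np.linalg.norm(d),m,yaw)
# grip point height .013 -> TCP z = .013-.0187<0 : lowest TCP ~ .003
go([*m,.10],yaw); go([*m,.003],yaw)
E
```

```text
[0.57985469 0.22989204] [0.43387283 0.27107632] 0.1516800840539306 [0.50686376 0.25048418] -0.2749727043828279
t 3.27 yaw -0.283 pos [0.5194 0.2463 0.2004] q6 2.17 shift mm [-13.3  -0.5 100.4] turn -0.008 tilt [ 0.  0. -1.]
t 3.27 yaw -0.283 pos [0.5194 0.2463 0.2004] q6 2.17 shift mm [-13.3  -0.5 197.4] turn -0.008 tilt [ 0.  0. -1.]
```

```bash
python3 -m creep '[[0,-13,-0.5,40,-0.008],[0,-13,-0.5,80,-0.008],[0,-13,-0.5,120,-0.008],[0,-13,-0.5,150,-0.008],[0,-13,-0.5,172,-0.008],[0,-13,-0.5,187,-0.008],[0,-13,-0.5,197,-0.008],[0,-13,-0.5,197,-0.008],[0,-13,-0.5,197,-0.008]]'; python3 -m creep '[[255,0,0,0,0],[255,0,0,0,0],[255,0,0,0,0],[255,0,0,0,0],[255,0,0,0,0],[255,0,0,0,0],[255,0,0,0,0],[255,0,0,0,0],[255,0,0,0,0],[255,0,0,0,0],[255,0,0,0,0],[255,0,0,0,0]]' 60
python3 - <<'E'
from h import *
go([.5069,.2505,.003],-.275)
E
```

```text
t: 4.02
tool_pos: [0.507, 0.2512, 0.0034]
tool_rot: [3.112, -0.429, 0.0]
contact_force: [0.0, 0.5, 0.5]
opening: 0.0856
t: 5.02
tool_pos: [0.5073, 0.2517, 0.0039]
tool_rot: [-3.112, 0.428, -0.002]
contact_force: [-0.3, 0.3, 5.6]
opening: 0.0198
t 5.02 yaw -0.273 pos [0.5073 0.2517 0.0039] q6 2.17 shift mm [-0.1  1.3  0.9] turn 0.002 tilt [ 0.001  0.    -1.   ]
```

```bash
python3 -m creep '[[255,0,0,-5,0],[255,0,0,-20,0],[255,0,0,-50,0],[255,0,0,-90,0],[255,0,0,-130,0],[255,0,0,-160,0],[255,0,0,-180,0],[255,0,0,-180,0],[255,0,0,-180,0],[255,0,0,-180,0]]'
python3 - <<'E'
from h import *
cal,im=snap('wrist','w3'); c2,i2=snap('side','s3')
w=cv2.resize(i2[150:330,150:370],(660,540))
cv2.imwrite('pics/c3.png',np.hstack([cv2.resize(im,(400,300)),cv2.resize(w,(400,300))])[:,:,::-1])
np.savez('w3.npz',**{k:np.array(v) for k,v in cal.items()})
o=ctrl.get_obs();print(o['opening'],o['contact_force'])
go([.507,-.18,.15],.123)
E
```

```text
t: 5.85
tool_pos: [0.5055, 0.251, 0.1808]
tool_rot: [3.111, -0.428, -0.005]
contact_force: [0.1, -0.5, -1.4]
opening: 0.0197
0.019859893232238045 [ 0.48958984  0.1567504  -1.06877027]
t 5.95 yaw -0.273 pos [0.5052 0.2509 0.18  ] q6 2.17 shift mm [118.2 414.3  30.7] turn -0.396 tilt [-0.005 -0.002 -1.   ]
```

View pics/c3.png

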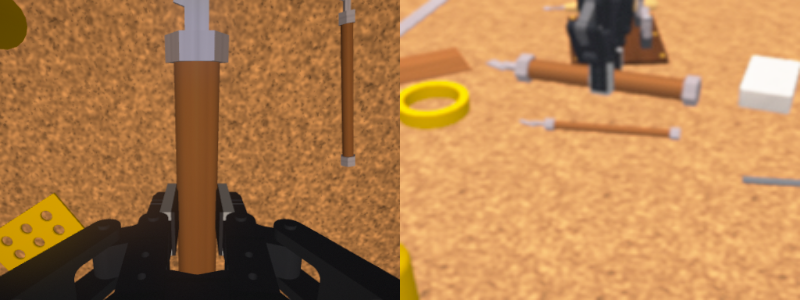

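The wrist view shows the handle square between the pads. The side view shows it held near its middle and roughly level. I'll check its height and pitch against the side picture.

```bash
python3 - <<'E'
from h import *
i=cv2.imread('pics/s3.png')
cv2.imwrite('pics/c4.png',cv2.resize(i[170:225,190:330],(784,308),interpolation=cv2.INTER_CUBIC))
c=ctrl.calibration('side');w=dict(np.load('w3.npz'))
p=np.array([.5052,.2509,.180]);u=np.array([np.cos(-.273),np.sin(-.273),0])
for dz in(.005,.010,.015,.019):
    for s in(-.075,0,.075):
        q=p+[0,0,dz]+u*s;x=pix(c,q);print(dz,s,'crop',round((x[0]-190)*5.6),round((x[1]-170)*5.6),'wrist',np.round(pix(w,q),0))
E
```

```text
0.005 -0.075 crop 655 199 wrist [251. 397.]
0.005 0 crop 412 162 wrist [250. 260.]
0.005 0.075 crop 184 126 wrist [250.  84.]
0.01 -0.075 crop 656 185 wrist [251. 406.]
0.01 0 crop 412 147 wrist [250. 266.]
0.01 0.075 crop 183 112 wrist [250.  83.]
0.015 -0.075 crop 657 170 wrist [251. 415.]
0.015 0 crop 412 133 wrist [250. 271.]
0.015 0.075 crop 182 98 wrist [250.  82.]
0.019 -0.075 crop 658 158 wrist [251. 423.]
0.019 0 crop 411 121 wrist [250. 276.]
0.019 0.075 crop 181 86 wrist [250.  82.]
```

View pics/c4.png

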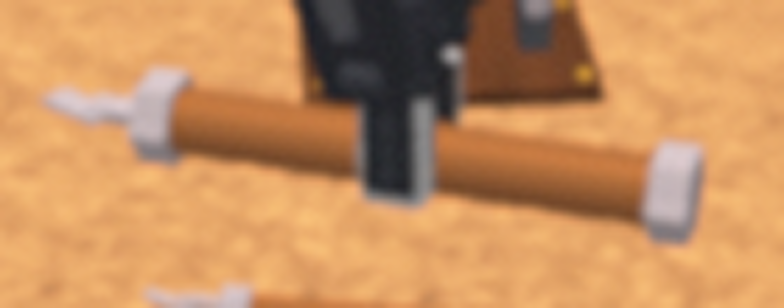

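The knife is held level. Its axis is about 9 mm above the TCP and its middle about 2.5 mm towards the blade. Carrying it over the rack now.

```bash
python3 -m creep '[[255,8,30,0,-0.03],[255,18,64,0,-0.07],[255,30,104,5,-0.12],[255,41,145,10,-0.16],[255,53,185,15,-0.2],[255,64,225,20,-0.24],[255,76,265,25,-0.28],[255,87,306,30,-0.32],[255,98,345,30,-0.36],[255,107,377,30,-0.38],[255,113,400,30,-0.396],[255,116,414,30,-0.396]]'; python3 -m creep '[[255,0,0,0,0],[255,0,0,0,0],[255,0,0,0,0],[255,0,0,0,0]]'
python3 - <<'E'
from h import *
a=.123;t=np.array([.5069,-.1796])-.0025*np.array([np.cos(a),np.sin(a)])
go([*t,.075],a);go([*t,.041],a)
cal,im=snap('wrist','w5'); c2,i2=snap('side','s5');c3,i3=snap('top','t5')
cv2.imwrite('pics/c5.png',np.hstack([cv2.resize(im,(400,300)),cv2.resize(i3[150:270,320:480],(400,300),interpolation=2)])[:,:,::-1])
s=np.array([.5069,-.1796]);u=np.array([np.cos(a),np.sin(a)]);n=np.array([-u[1],u[0]])
for d in(.045,):
  for q in(.021,0,-.021):print('wrist clip lip',np.round(np.array(pix(cal,[*(s+u*d+n*q),.076]))*.78125))
print('obs',ctrl.get_obs()['contact_force'],ctrl.get_obs()['opening'])
E
```

```text
t: 6.95
tool_pos: [0.5054, -0.1808, 0.1511]
tool_rot: [-3.135, -0.189, 0.005]
contact_force: [0.5, 0.6, -1.4]
opening: 0.0198
t: 7.28
tool_pos: [0.5066, -0.177, 0.1526]
tool_rot: [-3.135, -0.195, 0.001]
contact_force: [-0.2, 0.3, -1.4]
opening: 0.0198
t 7.28 yaw 0.124 pos [ 0.5066 -0.177   0.1526] q6 0.97 shift mm [-2.5  2.7 77.6] turn 0.001 tilt [-0.001  0.001 -1.   ]
t 7.28 yaw 0.124 pos [ 0.5066 -0.177   0.1526] q6 0.97 shift mm [ -2.5   2.7 111.6] turn 0.001 tilt [-0.001  0.001 -1.   ]
wrist clip lip [173. 108.]
wrist clip lip [199. 108.]
wrist clip lip [224. 108.]
obs [-0.02626034 -0.65236792 -1.21665135] 0.02019598601744413
```

View pics/c5.png

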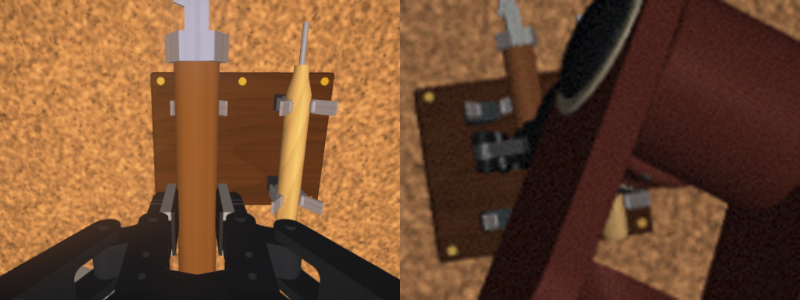

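The wrist view shows the far clip's lips at about (173,108) and (225,108), centre 199. The handle runs at x≈197, which fits the computed correction of 2.6 mm. Lowering to the lips first.

```bash
python3 -m creep '[[255,-2.5,2.6,20,0],[255,-2.5,2.6,45,0],[255,-2.5,2.6,65,0],[255,-2.5,2.6,75,0],[255,-2.5,2.6,80,0],[255,-2.5,2.6,84,0],[255,-2.5,2.6,87,0],[255,-2.5,2.6,90,0],[255,-2.5,2.6,90,0],[255,-2.5,2.6,90,0],[255,-2.5,2.6,90,0]]' 90
python3 - <<'E'
from h import *
a=.123;t=np.array([.5069,-.1796])-.0025*np.array([np.cos(a),np.sin(a)])
go([*t,.041],a)
E
```

```text
t: 8.35
tool_pos: [0.505, -0.1816, 0.0638]
tool_rot: [3.135, 0.193, 0.002]
contact_force: [-0.3, 0.4, -1.4]
opening: 0.0186
t 8.35 yaw 0.123 pos [ 0.505  -0.1816  0.0638] q6 0.96 shift mm [-0.4 -1.8 22.8] turn -0.0 tilt [ 0.001 -0.001 -1.   ]
```

```bash
python3 -m creep '[[255,0,-0.8,3,0],[255,0,-0.8,6,0],[255,0,-0.8,9,0],[255,0,-0.8,11,0],[255,0,-0.8,13,0],[255,0,-0.8,13,0]]'; python3 -m creep '[[255,0,0,2,0],[255,0,0,4,0],[255,0,0,6,0],[255,0,0,8,0],[255,0,0,9,0],[255,0,0,10,0],[255,0,0,10,0],[255,0,0,10,0]]'
python3 - <<'E'
from h import *
o=ctrl.get_obs();print(o['tool_pos'],o['contact_force'],o['wrist_torque'],Ro.from_rotvec(o['tool_rot']).as_matrix()[:,2])
E
```

```text
t: 8.85
tool_pos: [0.5072, -0.1797, 0.053]
tool_rot: [-3.134, -0.192, -0.009]
contact_force: [1.9, 6.7, 8.1]
opening: 0.0187
t: 9.52
tool_pos: [0.5043, -0.1793, 0.041]
tool_rot: [-3.132, -0.192, 0.002]
contact_force: [-3.0, 7.1, 7.6]
opening: 0.019
[ 0.50425418 -0.17932388  0.04097142] [-3.04411181  7.11726584  7.57390142] [1.22261411 0.57809116 0.00137015] [-0.00146403  0.00310548 -0.99999411]
```

```bash
python3 -m creep '[[255,0,-0.7,1,0],[255,0,-1.4,2,0],[255,0,-1.5,3,0],[255,0,-1.5,3,0],[255,0,-1.5,3,0]]'
python3 - <<'E'
from h import *
o=ctrl.get_obs();print(o['tool_pos'],o['contact_force'],o['wrist_torque'],o['t'])
cal,im=snap('wrist','w6'); c2,i2=snap('side','s6')
np.savez('w6.npz',**{k:np.array(v) for k,v in cal.items()})
cv2.imwrite('pics/c6.png',np.hstack([cv2.resize(im,(400,300)),cv2.resize(i2[125:200,220:320],(400,300),interpolation=2)])[:,:,::-1])
E
```

```text
t: 9.93
tool_pos: [0.5043, -0.1793, 0.0408]
tool_rot: [-3.135, -0.193, 0.004]
contact_force: [-12.1, 6.6, 22.4]
opening: 0.0187
[ 0.50432762 -0.17929445  0.04079642] [-12.13237972   6.63939792  22.42749886] [ 1.16029844  1.95403506 -0.0531771 ] 9.9333
```

View pics/c6.png

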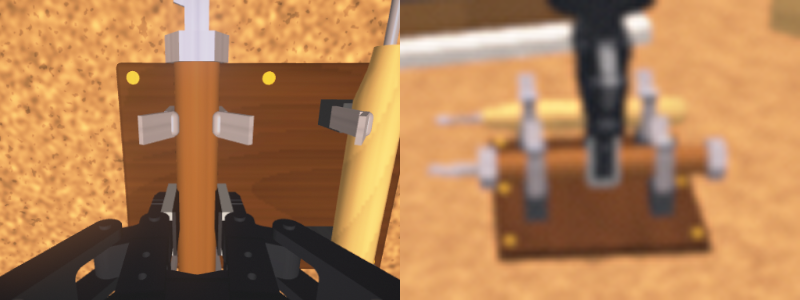

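The wrist view shows both lips closed over the handle at (158,125) and (235,125). The side view shows the handle low in both clips. Pressing stopped hard at TCP z 0.041, with force rising to 22 N, as predicted for home. I'll relax the push and release.

```bash
python3 -m creep '[[255,0,0,-1.5,0],[255,0,0,-2.5,0],[255,0,0,-2.5,0]]' ; python3 -m creep '[[120,0,0,0,0],[120,0,0,0,0],[120,0,0,0,0],[120,0,0,0,0],[120,0,0,0,0],[120,0,0,0,0],[120,0,0,0,0],[120,0,0,0,0]]' 20; python3 -m creep '[[120,0,0,-5,0],[120,0,0,-15,0],[120,0,0,-35,0],[120,0,0,-65,0],[120,0,0,-100,0],[120,0,0,-135,0],[120,0,0,-160,0],[120,0,0,-175,0],[120,0,0,-180,0],[120,0,0,-180,0],[120,0,0,-180,0]]'
python3 - <<'E'
from h import *
o=ctrl.get_obs();print(o['tool_pos'],o['contact_force'],o['opening'],o['t'])
cal,im=snap('wrist','w7'); c2,i2=snap('side','s7')
cv2.imwrite('pics/c7.png',np.hstack([cv2.resize(im,(400,300)),cv2.resize(i2[125:200,220:320],(400,300),interpolation=2)])[:,:,::-1])
a=.123;s=np.array([.5069,-.1796]);u=np.array([np.cos(a),np.sin(a)])
for z in(.05,.068):
  for d in(-.075,0,.075):
    q=[*(s+u*d),z];x=pix(c2,q);print(z,d,'side crop',round((x[0]-220)*4)+400,round((x[1]-125)*4),'wrist',np.round(np.array(pix(cal,q))*.78125))
E
```

```text
t: 10.28
tool_pos: [0.5043, -0.1793, 0.041]
tool_rot: [3.136, 0.193, -0.001]
contact_force: [-5.3, 2.9, 9.2]
opening: 0.0194
t: 10.95
tool_pos: [0.5043, -0.1791, 0.0396]
tool_rot: [3.136, 0.193, 0.0]
contact_force: [0.1, -0.7, -0.1]
opening: 0.0454
t: 11.87
tool_pos: [0.5039, -0.1789, 0.2191]
tool_rot: [-3.135, -0.193, 0.001]
contact_force: [-0.1, -0.1, -0.2]
opening: 0.045
[ 0.50394232 -0.17891213  0.21910427] [-0.0816807  -0.10354549 -0.22328121] 0.044992041786928255 11.8667
0.05 -0.075 side crop 703 156 wrist [197. 193.]
0.05 0 side crop 598 161 wrist [197. 135.]
0.05 0.075 side crop 492 165 wrist [197.  70.]
0.068 -0.075 side crop 704 133 wrist [197. 199.]
0.068 0 side crop 598 137 wrist [197. 139.]
0.068 0.075 side crop 491 142 wrist [197.  69.]
```

View pics/c7.png

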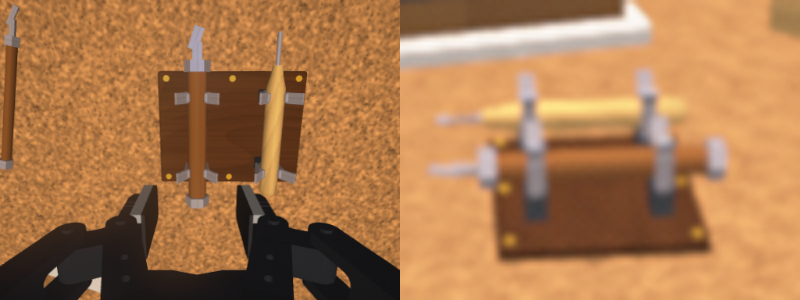

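The released handle's ends lie at (705,157) and (497,163) in the side crop. Fully home predicts (703,156) and (492,165), and unpressed would be about 23 px higher. It's home and level in both clips, so I'm handing in.

```bash
python3 -c "
from station import ctrl
print(ctrl.finish_job())"
```

```text
the job is handed in; nothing more can be done
None
```

The thick knife is in the empty pair of clips, pressed fully home and released. I handed the job in at about 12 s; no verdict is reported.

- **Pressing:** it stopped firmly at the predicted depth, with the force rising to about 22 N. The knife must have been slightly off-centre, because there were side forces of about 7 to 12 N. I eased these before opening the fingers.
- **After release:** both handle ends in the side picture match the fully home position to within a pixel or two. The wrist picture shows the knife central and straight in both clips. The wrist force is near zero with the gripper about 18 cm clear.
- **Thin knife:** it was not touched.
- **Odd readings:** the gripper opening read about 20 mm on the 22 mm handle throughout, but the grip never slipped. No check failed.

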